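# Honey tasting tray: set out interlocking coasters and pots

## Task

Set up the honey tasting tray: lift every coaster in the storage caddy straight up out from between its neighbours, without dragging or lifting the caddy, lay each flat on the serving tray, and stand all the honey pots upright on the tray, one in the middle of each coaster and any left over on the bare tray. Coasters and pots are brittle, so grip them lightly, and leave the salt shaker, garlic and spice jar alone.

Things in the scene. Friction and masses are not known exactly. Their poses are not given: they have to be found in the camera images.
- tray: the serving tray: a flat brown bamboo plank without a rim, 134 x 296 x 12 mm, fixed to the worktop; origin at the centre of its underside, x across it, y along it, z up; its top is 12 mm above the origin
- caddy: storage caddy: pale bamboo row 56 (x) x 280 (y) x 20 mm, 1.6 kg, loose on the worktop; origin under its middle, y along the row. On a 6 mm thick, 50 mm wide foot are three bays at y = -90, 0, +90 mm, open at their +x and -x sides; towards +y and -y fixed neighbour pieces with T-shaped sockets (z = 6 to 20 mm, open upwards only). A bay may be empty
- coaster_blue_mid (a point): middle, 7 mm over the underside, of the blue coaster (may be absent): tile 56 x 56 x 14 mm, 0.09 kg, a T-shaped tongue on its +y and -y sides (head 22 mm wide, 82 mm over both); plain sides at +x, -x. Starts in a caddy bay, flush with its top, 1.5 mm play; comes out only straight up, over 14 mm. Brittle: may not be squeezed with more than 70 N (both fingers added)
- coaster_red_mid (a point): middle, 7 mm over the underside, of the brick-red coaster (may be absent): tile 56 x 56 x 14 mm, 0.09 kg, a T-shaped tongue on its +y and -y sides (head 22 mm wide, 82 mm over both); plain sides at +x, -x. Starts in a caddy bay, flush with its top, 1.5 mm play; comes out only straight up, over 14 mm. Brittle: may not be squeezed with more than 70 N (both fingers added)
- coaster_green_mid (a point): middle, 7 mm over the underside, of the green coaster (may be absent): tile 56 x 56 x 14 mm, 0.09 kg, a T-shaped tongue on its +y and -y sides (head 22 mm wide, 82 mm over both); plain sides at +x, -x. Starts in a caddy bay, flush with its top, 1.5 mm play; comes out only straight up, over 14 mm. Brittle: may not be squeezed with more than 70 N (both fingers added)
- pot_a_mid (a point): middle, 17.5 mm over the underside, of one of three small round lidded honey pots, white glass below and a brown lid: 62 mm across, 35 mm high, 0.07 kg, the lid fixed; z up. Thin: squeeze it with no more than 70 N (both fingers added)
- pot_b_mid (a point): middle, 17.5 mm over the underside, of one of three small round lidded honey pots, white glass below and a brown lid: 62 mm across, 35 mm high, 0.07 kg, the lid fixed; z up. Thin: squeeze it with no more than 70 N (both fingers added)
- pot_c_mid (a point): middle, 17.5 mm over the underside, of one of three small round lidded honey pots, white glass below and a brown lid: 62 mm across, 35 mm high, 0.07 kg, the lid fixed; z up. Thin: squeeze it with no more than 70 N (both fingers added)
- salt_shaker_mid (a point): middle of a loose salt shaker with a grey cap, 44 mm across, 90 mm high; not to be disturbed
- garlic_mid (a point): middle of a loose garlic bulb, 60 mm across, 59 mm high; not to be disturbed
- spice_jar_mid (a point): middle of a loose spice jar, dark lid and green label, 40 mm across, 105 mm high; not to be disturbed
There are look-alikes about, which are no part of the job. There is more than one size of the part that bears coaster_red_mid; the job needs the larger.

How it is judged (in metres and radians):
At the end, for the whole second after the job is handed in: Coasters present flat on the tray (middle within 45 mm of its middle across, 120 mm along), each with a pot on it, middles under 29 mm apart (24.5 when centred: about 15 mm aside); every pot on a coaster or the tray, within 50 mm across, 130 mm along; all within 0.08 rad of upright, at rest (x of coaster_blue_mid in the frame of tray between -0.045 and 0.045 m and y of coaster_blue_mid in the frame of tray between -0.12 and 0.12 m and z of coaster_blue_mid in the frame of tray between 0.015 and 0.023 m and angle between each of coaster_blue_mid, coaster_red_mid, coaster_green_mid, pot_a_mid, pot_b_mid, pot_c_mid's own z axis and vertical below 0.08 rad and linear speed of each of coaster_blue, coaster_red, coaster_green, pot_a, pot_b, pot_c below 0.02 m/s and x of coaster_red_mid in the frame of tray between -0.045 and 0.045 m and y of coaster_red_mid in the frame of tray between -0.12 and 0.12 m and z of coaster_red_mid in the frame of tray between 0.015 and 0.023 m and x of coaster_green_mid in the frame of tray between -0.045 and 0.045 m and y of coaster_green_mid in the frame of tray between -0.12 and 0.12 m and z of coaster_green_mid in the frame of tray between 0.015 and 0.023 m and x of pot_a_mid in the frame of tray between -0.05 and 0.05 m and y of pot_a_mid in the frame of tray between -0.13 and 0.13 m and z of pot_a_mid in the frame of tray between 0.026 and 0.047 m and x of pot_b_mid in the frame of tray between -0.05 and 0.05 m and y of pot_b_mid in the frame of tray between -0.13 and 0.13 m and z of pot_b_mid in the frame of tray between 0.026 and 0.047 m and x of pot_c_mid in the frame of tray between -0.05 and 0.05 m and y of pot_c_mid in the frame of tray between -0.13 and 0.13 m and z of pot_c_mid in the frame of tray between 0.026 and 0.047 m and distance between any of pot_a_mid, pot_b_mid, pot_c_mid and coaster_blue_mid below 0.029 m and distance between any of pot_a_mid, pot_b_mid, pot_c_mid and coaster_red_mid below 0.029 m and distance between any of pot_a_mid, pot_b_mid, pot_c_mid and coaster_green_mid below 0.029 m); the robot touches nothing.
It fails at once if the caddy is dragged more than 20 mm from where it stood, or lifted or tipped (distance of caddy from where it was at the start of the episode above 0.02 m or angle between caddy's own z axis and vertical above 0.12 rad).
It fails at once if a pot is squeezed with more than 70 N (contact force between the fingers and pot_a above 70 N or contact force between the fingers and pot_b above 70 N or contact force between the fingers and pot_c above 70 N).
It fails at once if a coaster is squeezed with more than 70 N (contact force between the fingers and coaster_blue above 70 N or contact force between the fingers and coaster_red above 70 N or contact force between the fingers and coaster_green above 70 N).
It fails at once if the salt shaker, garlic or spice jar is shoved more than 40 mm (distance of any of salt_shaker_mid, garlic_mid, spice_jar_mid from where it was at the start of the episode above 0.04 m).
Of coaster_blue, coaster_red, coaster_green only 2 to 3 are there at a start; the rules pass over those that are not, and their reading is None.
At some moment in a run one of coaster_blue, coaster_red, coaster_green may be knocked a few centimetres aside while the robot is not near it.
It also fails if it takes over 210 s, if anything falls off the work surface, if the arm or the gripper's body presses on something with over 40 N, if the wrist force passes 120 N, or if a joint passes its speed limit or range.

## Robot

A 6-joint arm with a two-finger parallel gripper is mounted at the origin on a cart in front of the work surface, level with it; the furniture and walls round the work are solid. World frame = base frame: x ahead of the robot, y to its left, z up, the work surface at z = 0. Lengths are in mm, angles in rad, forces in N, time in s.
With the tool pointing down it reaches from about 275 to 825 mm from the base axis. Payload 5.2 kg.
Tool frame: the origin (TCP) lies at the very end of the fingers, on their centre line; the grasp point (between the pads) lies 19 mm behind it; z points along the fingers, y is the direction in which the jaws open and shut (so a half turn about z gives the same grasp; the last joint's range is limited). The gripper opens to 93 mm and grips with 3 to 60 N. Pads are 15 mm wide; open, the fingers measure 128 mm over their backs; the gripper's body (75 mm by 188 mm) begins 65 mm behind the grasp point.
Start: joints at [0.904, 0.259, 1.535, -0, 1.348, -0.203], TCP at [246.022, 491.912, 218.653] pointing down, gripper open.
Joint ranges: [-3.14, 3.14], [-0.91, 2.08], [0.19, 2.58], [-1.22, 4.36], [0.22, 2.71], [-3.12, 3.12]. Speed limits (rad/s): [2.57, 2.57, 3.14, 3.14, 3.14, 3.14].

## Interface

Orientations are given as [roll, pitch, yaw] about the fixed x, y, z axes, in that order (R = Rz(yaw) Ry(pitch) Rx(roll)).
In Python, from bench import robot gives the robot as it stands. The module is installed in compiled form; this text tells all that it offers. Calls block until the motion is done:
- robot.move_ptp(position, orientation): joint-space move of the TCP to a pose.
- robot.move_linear(position, ori=None, speed=150, f_stop=None): straight line of the TCP; ori=None keeps the orientation; speed is the mean speed in mm/s. With f_stop (N) it stops when the force on the tool has changed by that much, and returns True; else False.
- robot.move_j(angles): joint-space move.
- robot.move_gripper(opening): opening from 0.0 (shut) to 1.0 (fully open); the grip force is fixed at half the most; returns when the fingers have stopped.
- robot.sleep(seconds).
- robot.inverse_kinematics(position, orientation): joint angles nearest the present ones, or None.
- robot.get_image(name): name is "scene" or "side" or "wrist"; returns a dict with "img" (480x640x3 uint8, blue, green, red), "fovy" (degrees; the focal length in pixels is half the picture's height over the tangent of half this angle, whatever the lens; pixels are square), "cx", "cy" (the principal point, pixels), "k1" (the pictures are not rectified: a ray, as slopes to the right and down, at radius r is drawn at 1 + k1 r^2 times it, then the intrinsics apply), "eye" and "orientation" of the camera in the world. Camera axes: x right, y down, z forward; pixel columns grow to the right and rows downward; lengths in mm; the calibration is good to about 2 mm. A picture is of the moment at which its call begins. There is no depth.
A pose or a line that the arm cannot do raises robot.MotionError and nothing moves.
- robot.hand_in(): hands the job in, once; it reports no verdict.
Readings, each from a call of its own:
- robot.current_t(): time.
- robot.current_qpos(): joint angles.
- robot.current_joint_vel(): joint speeds.
- robot.current_joint_efforts(): joint torques, N m.
- robot.current_tcp_pos(): TCP position.
- robot.current_eef_rot(): TCP orientation.
- robot.current_contact_force(): force on the tool from outside, world axes, zero at the start.
- robot.current_ft_torque(): the same for the moment, N m.
- robot.current_gripper_width(): opening from 0.0 (shut) to 1.0 (fully open).
Only numpy, scipy, OpenCV 4.12 (cv2) and the standard library are available. Lean on these libraries where they do the work, as an engineer would, in place of code of your own. Each camera call takes 0.05 s, during which the arm holds its last target.

## Working session

There is one attempt and no reset: what is moved stays moved. The work goes in short steps, each a Python script; the robot and the scene stay as the last script left them, time stands still between calls to the robot, and variables do not carry over. Pictures are saved under pics/ and viewed, and the job is handed in when it is done.

```bash
mkdir -p pics; ls
python3 - <<'E'
from bench import robot
import cv2
for n in ["scene","side","wrist"]:
    d=robot.get_image(n); cv2.imwrite(f"pics/{n}0.png",d["img"])
    print(n,{k:v for k,v in d.items() if k!="img"})
print(robot.current_t(),robot.current_gripper_width(),robot.current_eef_rot())
E
```

```text
pics
scene {'fovy': 48.033049951237494, 'cx': 309.0684017322328, 'cy': 244.0268555489162, 'k1': -0.16186078269821133, 'eye': array([-191.06616123,  962.03688072, 1229.44905992]), 'orientation': array([-2.33284375,  0.00876424, -2.46341725])}
side {'fovy': 47.052037356991406, 'cx': 315.7706990894698, 'cy': 238.18935601370316, 'k1': -0.043424747035131425, 'eye': array([ -32.15119319,  364.22634928, 1407.82888821]), 'orientation': array([-2.63112247, -0.01405852, -2.07574133])}
wrist {'fovy': 66.24845461079404, 'cx': 318.0209961027809, 'cy': 242.9324941674402, 'k1': 0.02109826971207438, 'eye': array([181.22357637, 522.80690655, 383.70885828]), 'orientation': array([2.87726626e+00, 1.24539134e-03, 1.10717198e+00])}
0.15 1.0000795492205978 [-3.14023616e+00 -2.80225962e-04  2.67780768e+00]
```

View pics/scene0.png

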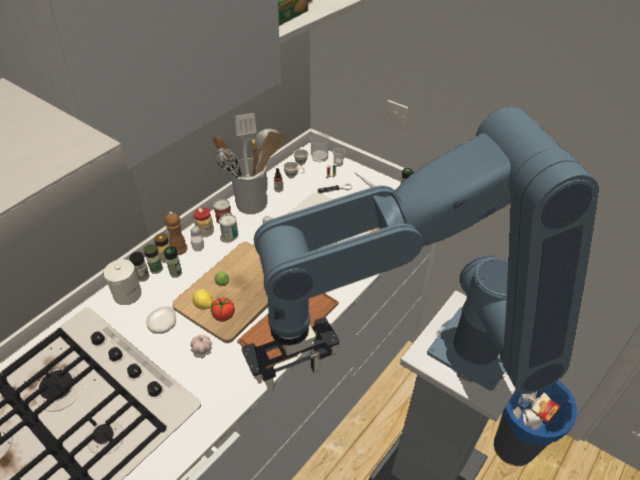

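View pics/side0.png

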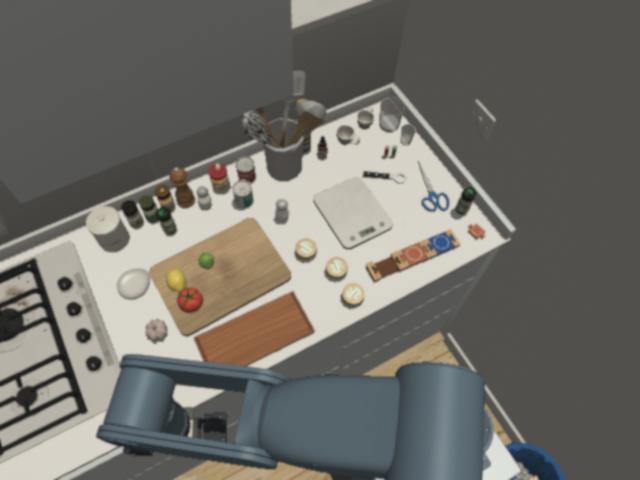

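View pics/wrist0.png

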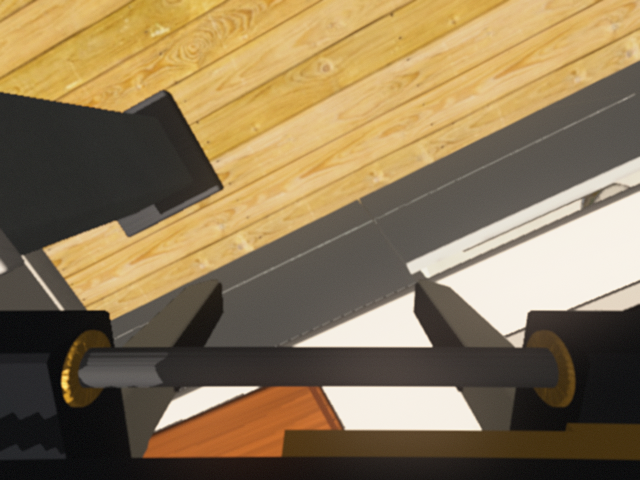

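The side view shows the tray (255,333), and pots at (306,249), (337,268), (353,294). The caddy holds red (414,254) and blue (441,243), with an empty bay at (386,267). A small red look-alike lies at (477,231). Next I'll zoom in and measure.

```bash
cat > h.py <<'E'
import numpy as np, cv2
from scipy.spatial.transform import Rotation as R
from bench import robot
def K(d):
    f=240/np.tan(np.radians(d["fovy"]/2)); return np.array([[f,0,d["cx"]],[0,f,d["cy"]],[0,0,1.]]),np.array([d["k1"],0,0,0.])
def ray(d,px):
    k,D=K(d); p=np.asarray(px,float).reshape(-1,1,2)
    u=cv2.undistortPointsIter(p,k,D,None,None,(3,50,1e-10)).reshape(-1,2)
    v=np.c_[u,np.ones(len(u))]@R.from_euler('xyz',d["orientation"]).as_matrix().T
    return np.asarray(d["eye"]),v
def plane(d,px,z):
    e,v=ray(d,px); return e+v*((z-e[2])/v[:,2])[:,None]
def proj(d,P):
    k,D=K(d); Rm=R.from_euler('xyz',d["orientation"]).as_matrix().T
    return cv2.projectPoints(np.asarray(P,float).reshape(-1,1,3),cv2.Rodrigues(Rm)[0],-Rm@np.asarray(d["eye"]),k,D)[0].reshape(-1,2)
def down(yaw): return [np.pi,0,yaw]
E
python3 - <<'E'
from h import *
d=robot.get_image("side"); im=d["img"]
c=cv2.resize(im[190:360,190:500],None,fx=2.5,fy=2.5,interpolation=cv2.INTER_CUBIC); cv2.imwrite("pics/crop1.png",c)
pts={"tray":[(254,333),12],"potA":[(306,247),35],"B":[(337,267),35],"C":[(353,293),35],"red":[(414,254),20],"blue":[(441,243),20],"empty":[(386,267),6],"small":[(477,231),10],"salt":[(282,209),90]}
for n,(p,z) in pts.items(): print(n,plane(d,[p],z)[0].round())
E
```

```text
tray [469. 252.  12.]
potA [620.  14.  35.]
B [523. -32.  35.]
C [434. -31.  35.]
red [ 460. -250.   20.]
blue [ 452. -339.   20.]
empty [ 468. -163.    6.]
small [ 438. -462.   10.]
salt [733.  29.  90.]
```

View pics/crop1.png

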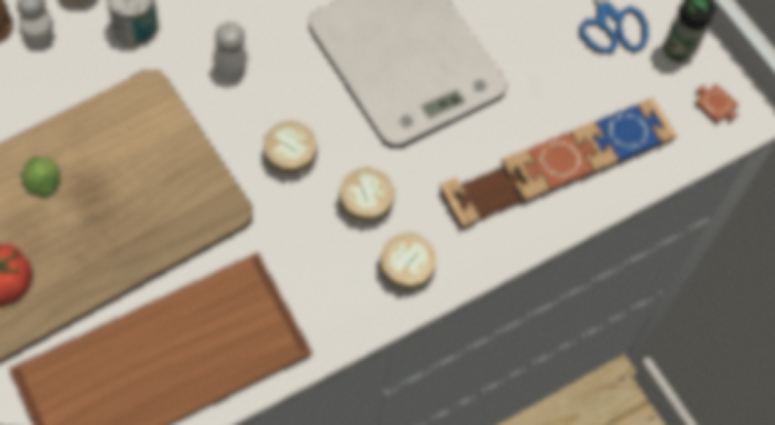

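Two coasters (red and blue) are in the caddy and there are three pots. I'll move over the caddy and measure with the wrist camera.

Run:
```python
from h import *
robot.move_ptp([460,-360,230],down(np.pi/2))
d=robot.get_image("wrist"); cv2.imwrite("pics/w1.png",d["img"]); print(d["eye"],d["orientation"])
d2=robot.get_image("side"); cv2.imwrite("pics/s1.png",d2["img"])
d3=robot.get_image("scene"); cv2.imwrite("pics/sc1.png",d3["img"])
import pickle; pickle.dump((d,d2,d3),open("v1.pkl","wb"))
print(robot.current_t(),robot.current_contact_force())
```

```text
[ 460.16856058 -288.37384447  395.83576757] [ 2.87808749e+00 -1.43848945e-03  1.43800551e-03]
3.425 [ 0.19456811 -0.26385417  0.0016175 ]
```

View pics/w1.png

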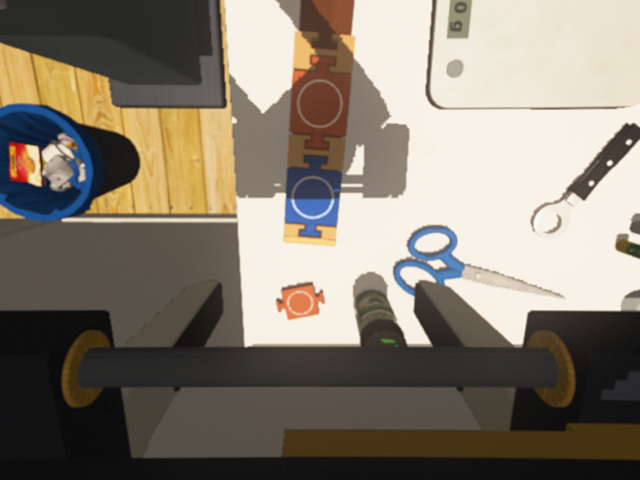

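View pics/sc1.png

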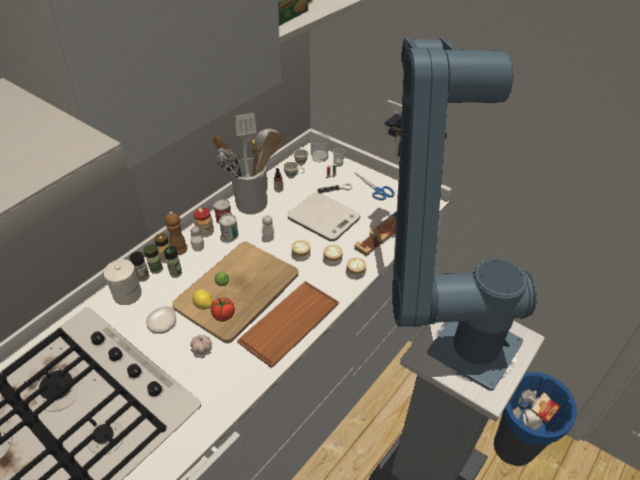

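View pics/s1.png

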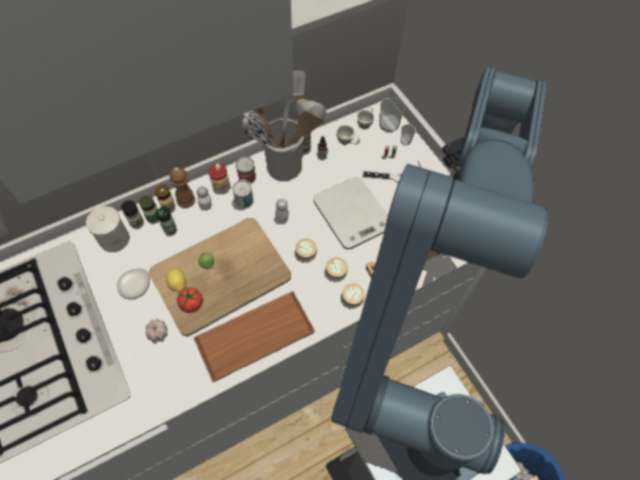

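The wrist view shows the blue coaster at (313,197), the red one at (320,103), the small look-alike at (301,301), and a bottle base near (372,285). Now precise measurement by masks.

```bash
cat >> h.py <<'E'
def blob(im,lo,hi,roi=None,mina=50):
    h=cv2.cvtColor(im,cv2.COLOR_BGR2HSV); m=cv2.inRange(h,np.array(lo),np.array(hi))
    if roi is not None:
        r=np.zeros_like(m); x0,y0,x1,y1=roi; r[y0:y1,x0:x1]=255; m&=r
    cs,_=cv2.findContours(m,cv2.RETR_EXTERNAL,cv2.CHAIN_APPROX_NONE)
    return sorted([c for c in cs if cv2.contourArea(c)>mina],key=cv2.contourArea,reverse=True),m
def rectw(d,c,z):
    P=plane(d,c.reshape(-1,2),z)[:,:2].astype(np.float32); return cv2.minAreaRect(P)
E
python3 - <<'E'
from h import *
import pickle
d,s,sc=pickle.load(open("v1.pkl","rb"))
for n,lo,hi,roi in [("blue",(100,80,40),(130,255,255),(270,140,360,250)),("red",(0,110,50),(12,255,255),(270,40,370,150)),("small",(0,110,50),(14,255,255),(260,270,340,330))]:
    cs,m=blob(d["img"],lo,hi,roi)
    for c in cs[:2]: print(n,cv2.contourArea(c),rectw(d,c,20 if n!="small" else 8))
# caddy top outer
hh=cv2.cvtColor(d["img"],cv2.COLOR_BGR2HSV)
for p in [(320,50),(300,235),(320,75),(313,197),(335,230)]: print(p,hh[p[1],p[0]])
print("bottle base",plane(d,[(370,275),(355,290),(385,290)],0).round())
# pots in side & scene
print("pots side",plane(s,[(306,248),(337,267),(353,293)],35).round())
print("pots scene",plane(sc,[(301,247),(333,252),(356,265)],35).round())
for nm,q,lo,hi in [("side",s,(3,120,60),(12,255,200)),("scene",sc,(3,120,60),(12,255,200))]:
    cs,m=blob(q["img"],lo,hi,None,1000)
    for c in cs[:2]: print(nm,cv2.boundingRect(c),rectw(q,c,12))
c=cv2.resize(d["img"][0:260,240:420],None,fx=2.3,fy=2.3,interpolation=cv2.INTER_CUBIC); cv2.imwrite("pics/crop2.png",c)
E
```

```text
blue 917.0 ((454.3195495605469, -341.9439392089844), (36.6650390625, 37.254581451416016), 18.288047790527344)
blue 702.5 ((453.78741455078125, -360.8674011230469), (40.65782165527344, 54.4722785949707), 88.88033294677734)
red 4052.0 ((461.9572448730469, -251.7512664794922), (83.7158432006836, 54.68318557739258), 85.48783874511719)
red 160.5 ((465.7347412109375, -200.28302001953125), (7.195172309875488, 23.352888107299805), 84.95237731933594)
small 1049.0 ((440.29193115234375, -461.97930908203125), (53.73881530761719, 38.100196838378906), 11.337974548339844)
(320, 50) [ 15 134 122]
(300, 235) [143  38 115]
(320, 75) [  8 156 111]
(313, 197) [119  72  82]
(335, 230) [ 20 114 244]
bottle base [[ 520. -433.    0.]
 [ 504. -451.    0.]
 [ 538. -451.    0.]]
pots side [[617.  15.  35.]
 [523. -32.  35.]
 [434. -31.  35.]]
pots scene [[614.  21.  35.]
 [520. -25.  35.]
 [430. -23.  35.]]
side (196, 293, 117, 87) ((465.0563049316406, 253.5452880859375), (285.18218994140625, 125.43544006347656), 88.7203140258789)
scene (238, 282, 100, 85) ((462.60870361328125, 259.5776672363281), (290.6236267089844, 131.45213317871094), 88.62808990478516)
```

View pics/crop2.png

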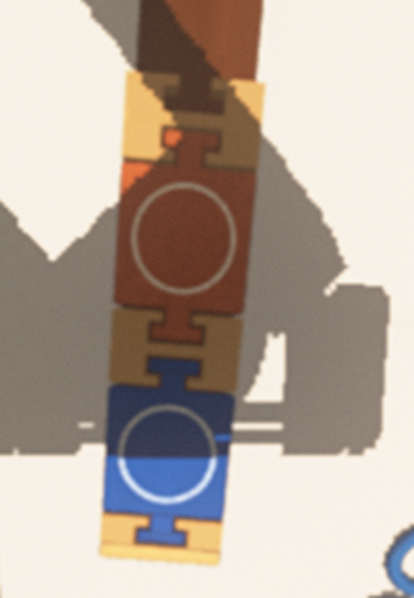

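Run:
```python
from h import *
yaw=np.radians(85.5)
p=[454.6,-341.7]
robot.move_ptp(p+[80],down(yaw))
st=robot.move_linear(p+[3],speed=60,f_stop=12)
print("down stop",st,robot.current_tcp_pos(),robot.current_contact_force())
robot.move_gripper(0.45)
print("grip",robot.current_gripper_width(),robot.current_contact_force())
robot.move_linear(p+[40],speed=25)
print(robot.current_gripper_width(),robot.current_contact_force(),robot.current_t())
robot.move_linear(p+[150],speed=150)
d=robot.get_image("wrist"); cv2.imwrite("pics/w2.png",d["img"])
print(robot.current_gripper_width(),robot.current_contact_force(),robot.current_t())
```

```text
down stop False [ 454.85337032 -341.95963092    3.42038439] [ 0.49562122  0.05293877 -0.77245325]
grip 0.5983793725095643 [-0.25465083 -0.04409249  0.92488333]
0.6003824481446154 [-0.47171081 -0.71409677 -0.53516156] 7.8167
0.5998851512640079 [ 0.0204152   0.32074657 -0.67630714] 8.75
```

View pics/w2.png

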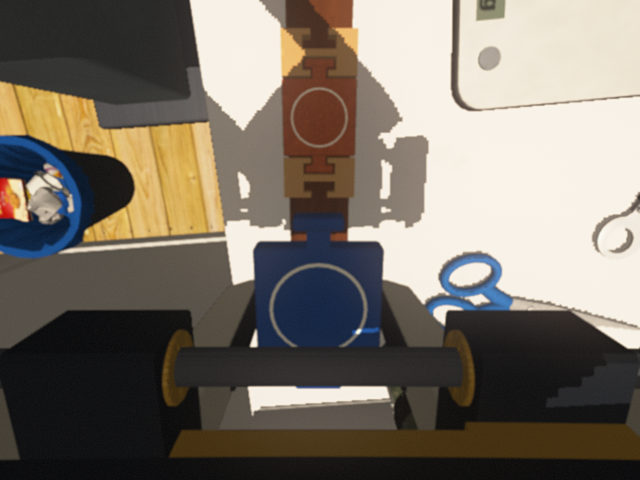

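Blue came out cleanly and hangs level in the jaws. Next: look at the tray from above with the wrist camera.

Run:
```python
from h import *
import pickle
robot.move_ptp([463,-150,240],down(np.radians(88)))
robot.move_ptp([463,150,260],down(np.radians(88.7)))
d=robot.get_image("wrist"); cv2.imwrite("pics/w3.png",d["img"]); pickle.dump(d,open("v3.pkl","wb"))
cs,m=blob(d["img"],(3,100,40),(14,255,255),None,2000)
for c in cs[:3]: print(cv2.boundingRect(c),rectw(d,c,12))
print(robot.current_gripper_width(),robot.current_t())
```

```text
(252, 0, 134, 242) ((466.3880310058594, 232.3505401611328), (244.30633544921875, 132.2551727294922), 88.6435317993164)
0.5998864188721653 10.8083
```

View pics/w3.png

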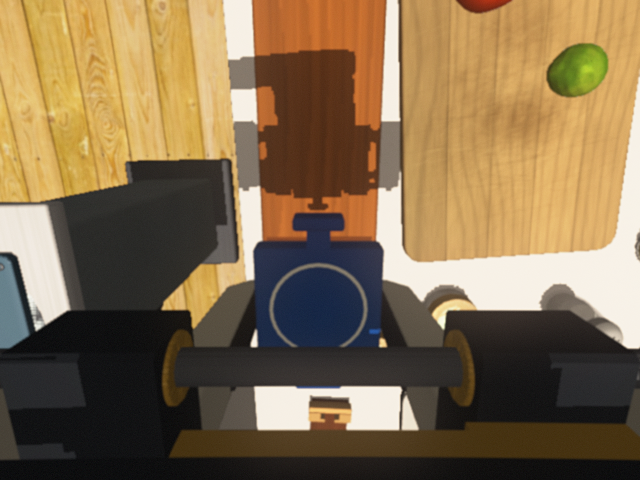

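```bash
cat >> h.py <<'E'
TC=np.array([467.0,257.0]); TY=np.radians(88.65)
def tray(t,a=0): return list(TC+t*np.array([np.cos(TY),np.sin(TY)])+a*np.array([np.sin(TY),-np.cos(TY)]))
E
python3 - <<'E'
from h import *
p=tray(88)
robot.move_ptp(p+[80],down(TY))
st=robot.move_linear(p+[13],speed=60,f_stop=10)
print("stop",st,robot.current_tcp_pos(),robot.current_contact_force())
robot.move_gripper(0.8)
robot.move_linear(p+[100],speed=120)
q=tray(-10)
robot.move_ptp(q+[240],down(TY))
d=robot.get_image("wrist"); cv2.imwrite("pics/w4.png",d["img"])
cs,m=blob(d["img"],(100,80,40),(130,255,255),None,300)
for c in cs[:3]: print(cv2.boundingRect(c),rectw(d,c,26))
print(robot.current_t())
E
```

```text
stop False [469.47329454 345.1699443   13.45036942] [ 0.10751517 -0.19794857 -1.04110675]
(292, 75, 56, 82) ((469.86663818359375, 342.9823303222656), (74.46328735351562, 53.578041076660156), 87.51885986328125)
15.3
```

View pics/w4.png

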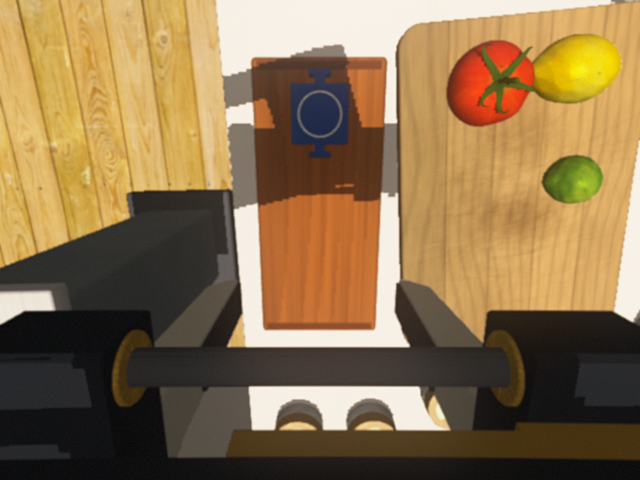

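Blue lies flat at the far end of the tray (320,114) and the tray is fully visible. I'll confirm the tray centre, then re-look at red, which may have been knocked.

Run:
```python
from h import *
d=robot.get_image("wrist")
cs,m=blob(d["img"],(3,100,40),(14,255,255),(235,30,393,345),2000)
cc=np.vstack(cs[:3]); print(rectw(d,cc,12))
print(plane(d,[(252,60),(386,60),(375,328),(264,328)],12).round())
robot.move_ptp([460,-150,200],down(np.radians(85.5)))
robot.move_ptp([460,-310,200],down(np.radians(85.5)))
d=robot.get_image("wrist"); cv2.imwrite("pics/w5.png",d["img"])
cs,m=blob(d["img"],(0,110,50),(12,255,255),(240,0,400,330))
for c in cs[:3]: print(cv2.boundingRect(c),rectw(d,c,20))
print(robot.current_t())
```

```text
((466.8882141113281, 252.37338256835938), (292.03240966796875, 131.7399139404297), 88.6163330078125)
[[405. 397.  12.]
 [535. 394.  12.]
 [529. 107.  12.]
 [399. 110.  12.]]
(288, 0, 56, 104) ((469.1099853515625, -164.08712768554688), (79.01473999023438, 45.912235260009766), 84.74829864501953)
(285, 112, 61, 93) ((461.92279052734375, -251.5758514404297), (82.10112762451172, 54.786502838134766), 85.12272644042969)
(292, 211, 48, 78) ((455.192626953125, -338.208251953125), (78.3402099609375, 45.77425765991211), 85.24061584472656)
17.5667
```

View pics/w5.png

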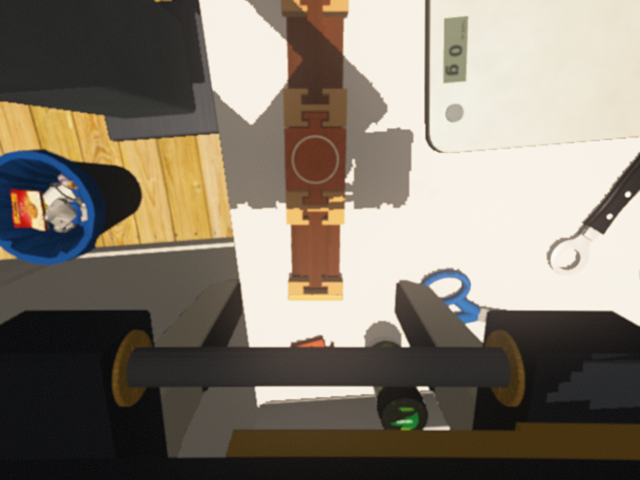

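```bash
sed -i 's/467.0,257.0/467.0,252.8/' h.py
python3 - <<'E'
from h import *
yaw=np.radians(85.3)
p=[461.8,-251.7]
robot.move_linear(p+[80],down(yaw),speed=150)
print("down",robot.move_linear(p+[3],speed=60,f_stop=12),robot.current_tcp_pos(),robot.current_contact_force())
robot.move_gripper(0.45)
print("grip",robot.current_gripper_width(),robot.current_contact_force())
robot.move_linear(p+[40],speed=25)
robot.move_linear(p+[150],speed=150)
print(robot.current_gripper_width(),robot.current_contact_force(),robot.current_t())
robot.move_ptp([463,0,200],down(TY))
p=tray(0)
robot.move_ptp(p+[80],down(TY))
d=robot.get_image("wrist"); cv2.imwrite("pics/w6.png",d["img"])
E
```

```text
down False [ 462.06217311 -251.90748216    3.38567531] [ 0.76493995 -0.3645704  -0.07646943]
grip 0.602009635212169 [-0.80060519 -0.10699522  1.32377098]
0.5965786585631362 [-0.73843672  0.32717451 -0.87923363] 23.0
```

View pics/w6.png

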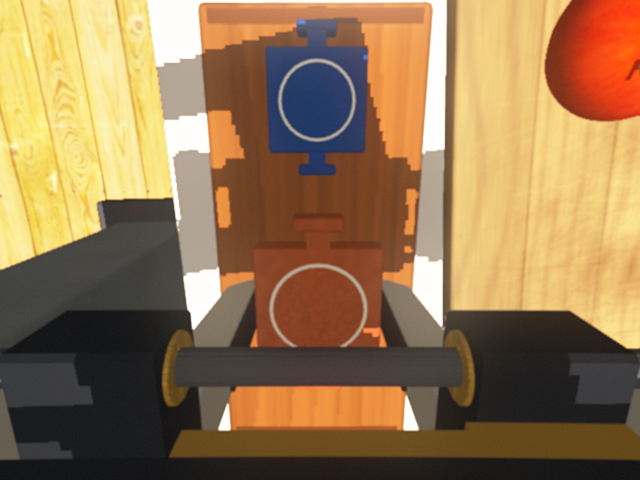

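Red is held level and blue is still in place at (318,100). I'll place red, then look at the pots.

Run:
```python
from h import *
import pickle
p=tray(0)
print(robot.move_linear(p+[13],speed=60,f_stop=10),robot.current_tcp_pos())
robot.move_gripper(0.8)
robot.move_linear(p+[100],speed=120)
robot.move_ptp([500,-60,300],down(np.radians(88)))
d=robot.get_image("wrist"); cv2.imwrite("pics/w7.png",d["img"]); 
robot.move_ptp([500,-130,300],down(np.radians(88)))
d2=robot.get_image("wrist"); cv2.imwrite("pics/w8.png",d2["img"]); 
pickle.dump((d,d2),open("v7.pkl","wb"));print(robot.current_t())
```

```text
False [467.39406714 252.9364944   13.40983795]
29.7083
```

View pics/w7.png

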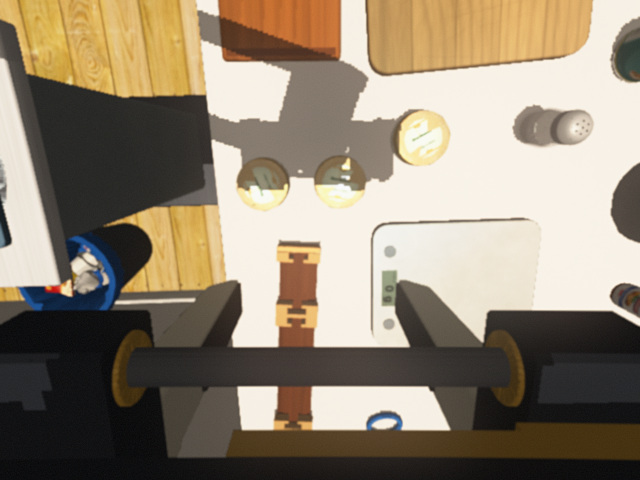

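View pics/w8.png

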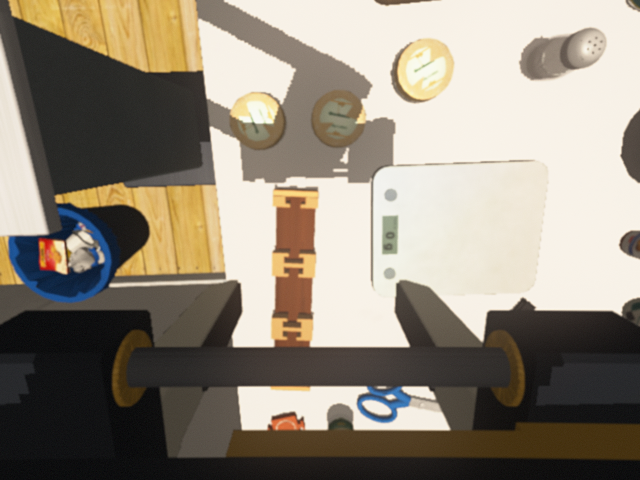

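Run:
```python
from h import *
import pickle
for d,px in zip(pickle.load(open("v7.pkl","rb")),[[(263,184),(340,182),(422,138)],[(258,121),(338,118),(425,69)]]):
    g=cv2.cvtColor(d["img"],cv2.COLOR_BGR2HSV)[:,:,1]
    g=cv2.GaussianBlur(d["img"],(0,0),1)[:,:,0]
    cir=cv2.HoughCircles(g,cv2.HOUGH_GRADIENT,1,40,param1=120,param2=14,minRadius=22,maxRadius=32)
    print(cir[0][:8] if cir is not None else None)
    print(plane(d,px,35).round(1).tolist())
d=pickle.load(open("v7.pkl","rb"))[0]
print("board",plane(d,[(367,72),(420,68)],15).round(),"scale",plane(d,[(374,225),(440,222)],15).round(),"salt base",plane(d,[(535,130)],0).round())
```

```text
[[263.5 183.5  26.4]
 [340.5 181.5  26.6]
 [424.5 136.5  25.7]
 [125.5 248.5  25.7]
 [569.5 121.5  23.3]
 [ 77.5 265.5  26.8]
 [391.5 248.5  28. ]
 [385.5 438.5  23.5]]
[[436.9, -31.1, 35.0], [526.1, -31.8, 35.0], [618.8, 13.8, 35.0]]
[[417.5  74.5  27.9]
 [339.5 119.5  29. ]
 [259.5 122.5  26.8]
 [119.5 232.5  29.2]
 [ 72.5 271.5  31.4]
 [543.5  62.5  24.8]
 [578.5  40.5  27.8]
 [383.5 391.5  23.2]]
[[436.8, -32.5, 35.0], [525.5, -32.4, 35.0], [619.3, 13.5, 35.0]]
board [[560.  87.  15.]
 [619.  89.  15.]] scale [[569. -88.  15.]
 [651. -87.  15.]] salt base [[763.  18.   0.]]
```

```bash
cat >> h.py <<'E'
def pick(p,yaw=0.0):
    p=list(p)
    robot.move_ptp(p+[110],down(yaw)); robot.move_gripper(0.9)
    print("down",robot.move_linear(p+[10],speed=80,f_stop=10),robot.current_tcp_pos().round(1))
    robot.move_gripper(0.5); print("grip",robot.current_gripper_width(),robot.current_contact_force().round(1))
    robot.move_linear(p+[120],speed=80)
    print("lifted",robot.current_gripper_width(),robot.current_t())
def look(name):
    robot.move_ptp(tray(-60)+[240],down(TY))
    d=robot.get_image("wrist"); cv2.imwrite(f"pics/{name}.png",d["img"])
    return d
E
python3 - <<'E'
from h import *
pick([436.9,-31.8])
d=look("w9")
cs,m=blob(d["img"],(100,80,40),(130,255,255),None,300)
for c in cs[:2]: print(cv2.boundingRect(c),rectw(d,c,26))
print(robot.current_gripper_width())
E
```

```text
down False [437.3 -31.9  10.4]
grip 0.6540264082107465 [-1.1  0.7  2.4]
lifted 0.6540687324745729 35.0417
(289, 2, 60, 97) ((469.6256103515625, 345.1054382324219), (80.1810073852539, 54.48981857299805), 88.55372619628906)
0.6566116646921604
```

View pics/w9.png

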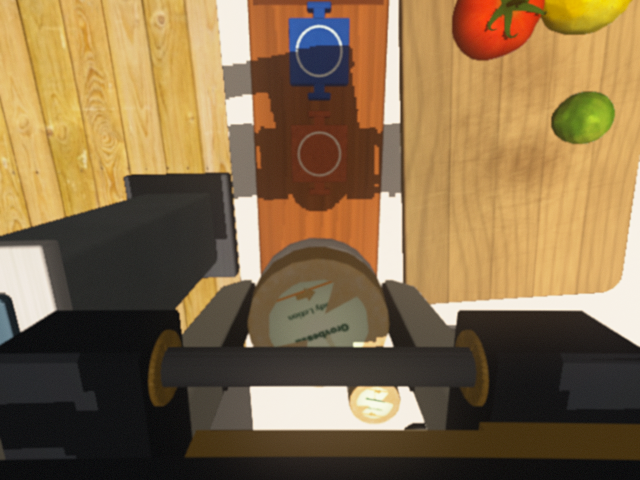

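The pot is held upright. Blue is at (319,50) and red at (319,154), both where I placed them. Placing this pot on blue.

```bash
cat >> h.py <<'E'
def place(p,z):
    p=list(p)
    robot.move_ptp(p+[z+60],down(TY))
    print("place",robot.move_linear(p+[z],speed=40,f_stop=8),robot.current_tcp_pos().round(1),robot.current_contact_force().round(1))
    robot.move_gripper(0.8); robot.move_linear(p+[z+80],speed=100)
E
python3 - <<'E'
from h import *
place([469.5,345.0],36.5)
pick([525.8,-32.0])
d=look("w10"); print(robot.current_t())
cs,m=blob(d["img"],(0,110,30),(12,255,255),(285,95,355,215),300)
E
```

```text
place False [469.7 345.1  36.8] [-0.5 -0.4 -0.9]
down False [526.2 -32.1  10.5]
grip 0.6554756202769417 [-0.3  0.1  2.2]
lifted 0.6504367683145054 45.3
46.375
```

View pics/w10.png

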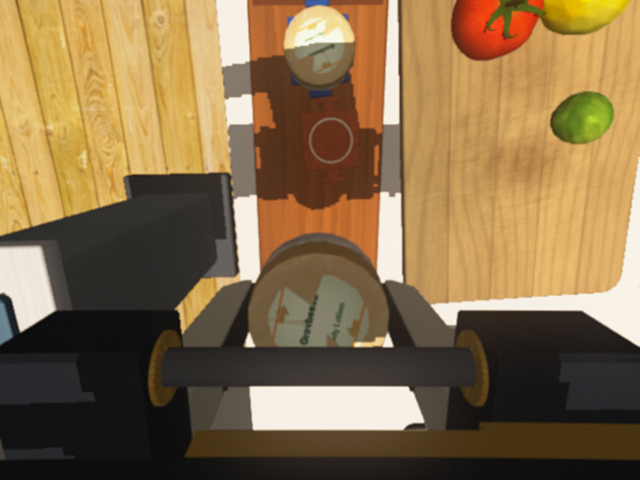

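Red was knocked: its circle moved from (319,154) to (331,140). Measuring again.

Run:
```python
from h import *
d=robot.get_image("wrist")
print(plane(d,[(331,140),(320,47)],26).round(1),plane(d,[(320,47)],61).round(1))
print("corner",plane(d,[(302,109),(357,106),(361,166),(305,171)],26).round(1), "tongues",plane(d,[(328,99),(334,180)],26).round(1))
c=d["img"][60:230,240:410]; c=cv2.resize(cv2.convertScaleAbs(c,alpha=2.2),None,fx=3.5,fy=3.5,interpolation=cv2.INTER_CUBIC); cv2.imwrite("pics/crop10.png",c)
```

```text
[[480.4 265.8  26. ]
 [471.6 348.7  26. ]] [[471.2 340.8  61. ]]
corner [[452.8 295.3  26. ]
 [506.1 296.6  26. ]
 [510.3 239.8  26. ]
 [453.6 236.3  26. ]] tongues [[478.2 303.7  26. ]
 [482.9 226.5  26. ]]
```

View pics/crop10.png

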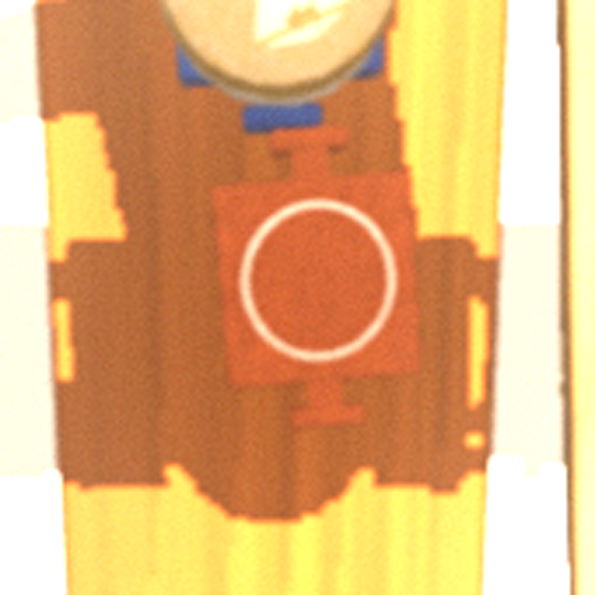

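Red is still flat, centred at (480.4, 265.8) and clear of blue. I'll place the pot there.

Run:
```python
from h import *
place([480.2,265.2],36.5)
pick([619.0,13.7])
d=look("w11"); print(robot.current_t())
```

```text
place False [480.4 265.3  36.8] [ 0.3  0.4 -0.2]
down False [619.5  13.6  10.7]
grip 0.6572012384969975 [-0.   1.4  1.9]
lifted 0.6590866414332905 55.1583
56.325
```

View pics/w11.png

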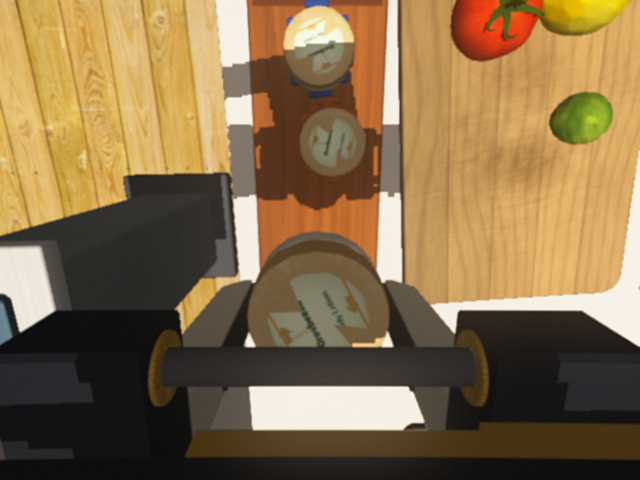

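Both pots stand centred on their coasters at (319,47) and (333,141). The third pot goes on the bare tray, then final checks.

Run:
```python
from h import *
import pickle
place(tray(-82),22.6)
robot.move_ptp(tray(-80)+[280],down(TY))
d=robot.get_image("wrist"); cv2.imwrite("pics/w12.png",d["img"])
robot.move_ptp([400,-200,300],down(TY))
for n in ("side","scene"):
    q=robot.get_image(n); cv2.imwrite(f"pics/{n}12.png",q["img"])
    u,v=(190,190) if n=="side" else (190,230)
    cv2.imwrite(f"pics/{n}12c.png",cv2.resize(q["img"][v:v+190,u:u+300],None,fx=2.6,fy=2.6,interpolation=cv2.INTER_CUBIC))
print(robot.current_t())
```

```text
place False [465.3 170.8  22.8] [ 0.2 -0.3 -0.6]
62.4
```

View pics/w12.png

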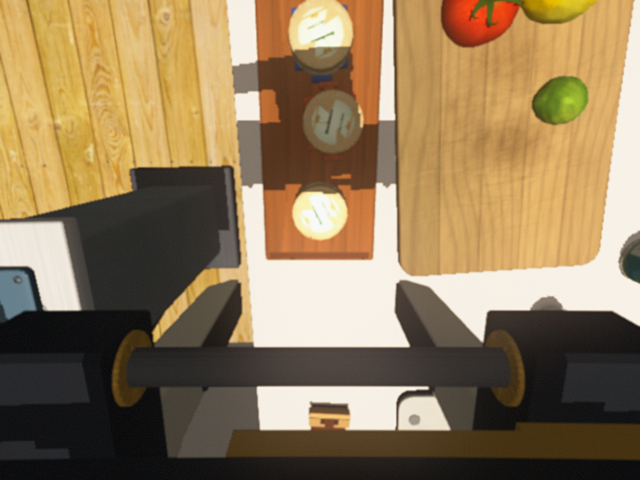

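View pics/side12c.png

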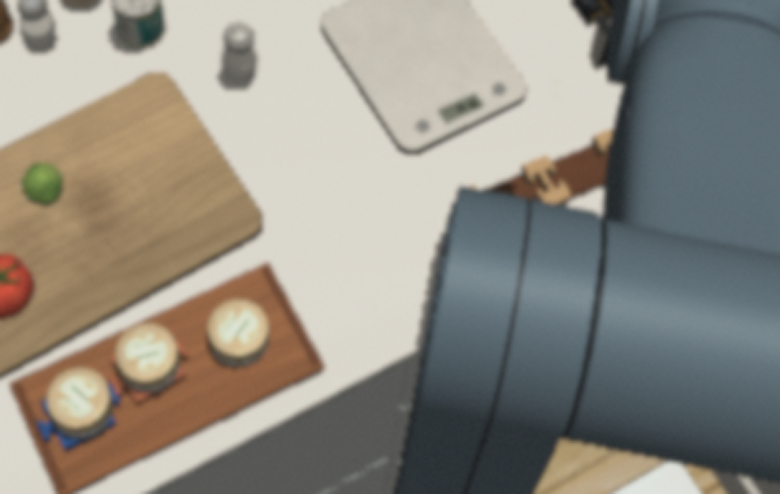

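View pics/scene12c.png

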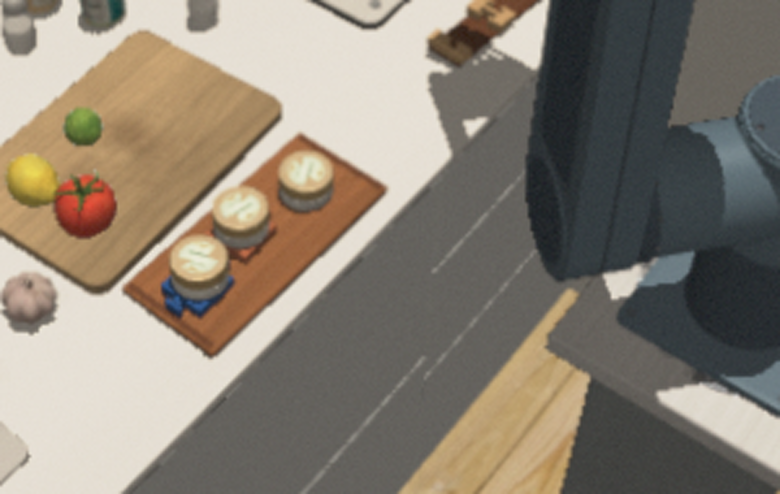

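All three pots look upright. A numeric check of pot against coaster centres before handing in.

Run:
```python
from h import *
s=robot.get_image("side")
for nm,p,col in [("blue",(469.6,345.1),((95,80,40),(130,255,255)))]:
    pass
f=lambda c:(190+c[0]/2.6,190+c[1]/2.6)
print("pots side",plane(s,[f((80,398)),f((148,354))],61).round(1),plane(s,[f((238,329))],47).round(1))
out=cv2.resize(s["img"][300:380,190:280],None,fx=8,fy=7,interpolation=cv2.INTER_CUBIC)
def draw(P,col):
    q=((proj(s,P)-[190,300])*[8,7]).astype(int); cv2.polylines(out,[q],True,col,1)
def sq(c,yaw):
    a=np.array([[-28,-28],[28,-28],[28,28],[-28,28]]);r=np.array([[np.cos(yaw),-np.sin(yaw)],[np.sin(yaw),np.cos(yaw)]])
    return np.c_[a@r.T+c,np.full(4,26)]
draw(sq((469.6,345.1),TY-np.pi/2),(255,255,0)); draw(sq((480.4,265.8),np.radians(3)),(0,255,255))
cv2.imwrite("pics/chk.png",out)
```

```text
pots side [[467.2 341.3  61. ]
 [476.4 263.7  61. ]] [[462.4 171.5  47. ]]
```

View pics/chk.png

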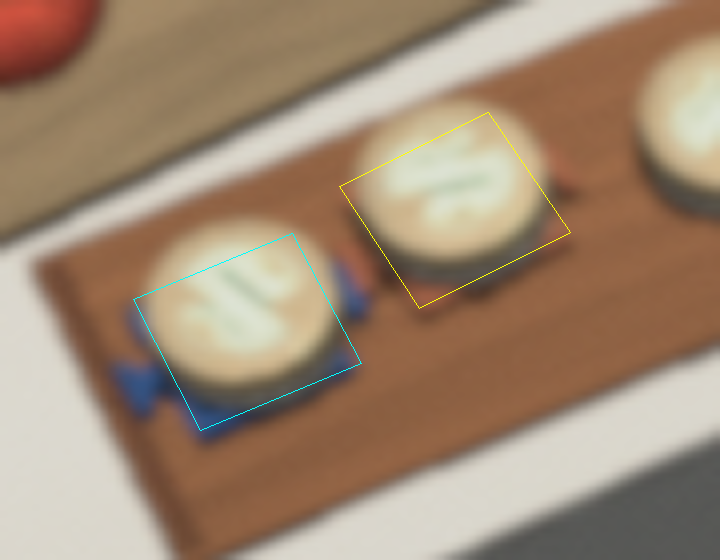

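The expected coaster outlines match the picture (blue and red corners coincide), with the pots centred to about 5 mm. Handing in.

```bash
python3 -c "
from h import *
robot.hand_in(); print(robot.current_t())"
```

```text
the job is handed in; nothing more can be done
the job is handed in; nothing more can be done
```

The tray is set up and the job is handed in, at about 62 s of the 210 s allowed; no verdict is reported. I lifted the blue and red coasters straight up out of the caddy (the third bay was empty) and laid them flat on the tray. Two pots stand on the coasters and the third on the bare tray; the smaller red look-alike was left alone.

- **Knocked coaster:** red was found about 18 mm from where I had placed it. I re-measured it and set its pot at the new spot, so red sits about 13 mm across and 13 mm along from the tray middle.
- **Last checks:** the final pictures show all three pots upright. The two on coasters are within about 5 mm of centre, against the 15 mm allowed. The cameras differed from each other by 2–7 mm.
- **Not measured:** I did not re-measure the caddy after red came out. After blue it had not moved measurably. I also did not measure the salt shaker, garlic or spice jar; the arm felt no contact beyond the grips.

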